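# Free the snap cover and reset the kiln cut-out

### The job

Reset the kiln's cut-out box: squeeze the two side tabs of its snap-fit cover together, lift the cover off, stand it upright in the shallow aluminium tray, then press the reset button that was under it fully in and let go. The tabs' thumb pads are bent and worn unevenly, so centre and measure the squeeze by feel: do not crush the tabs hard against their stops, shove the cover sideways, pull at it while it is still caught, drop it into the tray or lean on it or the box, and leave the clay fish and the press mould where they are.

Things in the scene. Friction and masses are not known exactly. Their poses are not given: they have to be found in the camera images.
- cutout_box: Light grey box fixed to the bench, 130 (its x) x 90 (its y) x 45 mm high; origin in the middle of its underside, z up. Its flat top has a 64 x 42 mm opening (x by y) round the centre, which the cover closes. Black cable gland on its +x end, small pilot lens on top near the -x end. The fingers may press on it or its button with up to 25 N.
- cover: Dark grey snap-fit cover, 0.12 kg, seated on the box at first, axes along the box's; origin in the middle of its rim, which rests on the box top (z 45 mm). Tab legs and end lugs reach 12 mm below the rim; on a floor it stands on these. Both tabs in, it lifts straight up, held by the squeeze, and is clear after 12 mm. Contact force between cover and box in all must stay under 12 N.
- tray: shallow open aluminium tray fixed to the bench, 150 (its x) x 120 (its y) x 13 mm, walls and floor 4 to 5 mm thick; origin in the middle of its underside. It stands to the left or to the right of the box.
- reset_button (a joint): how far the reset button is pressed, 0 (out) to 0.005 m (fully in). Spring of 1 N at the start, 6 N fully in; it comes back by itself.
- button_top (a point): middle of the top of the round black reset button, 17 mm across, in the centre of the box's opening under the cover; its top stands 4 mm above the box top when out.
- press_mould: bystander: square pink plaster press mould, 110 x 111 x 11 mm, loose on the bench on the side of the box where the tray is not; origin under its middle
- clay_fish: bystander: small loose clay fish, 51 x 48 x 16 mm, behind the box; origin under its middle
- cover_top (a point): middle of the cover's top, 34 mm above its rim: a bar 76 (x) x 28 (y) mm between two end walls that are 40 mm wide in y. The tabs are on the long sides, towards the cover's +y and -y, at the middle of its length.
- squeeze_mid (a point): nominal middle between the two black ribbed thumb pads, 19 mm above the rim. Pads: 28 mm wide in x, 9 to 29 mm above the rim, outer faces nominally 26 mm to either side in y. Each is worn or bent in or out by up to 5 mm, independently, which no reading shows: the faces are 42 to 62 mm apart and their true middle lies up to 5 mm off this point along y.
- catch_edges: the two long edges (y = +21 and -21 mm) of the box's opening, 5 mm thick, part of the fixed box, origin as the box's. The cover's hooks catch under them, and its lugs bear on them when it is shoved sideways: the contact force between cover and these edges must stay under 4.5 N. A downward push on the cover does not load them.
- tab_left_root (a point): foot of the +y tab, at the rim (19 mm from the middle in y); the other tab mirrors it. A tab pushes in 6 mm to a stop; its spring pushes back on the finger with 2 N at the start, 9 N at 3 mm, where the hook is just clear (both must be at once), and 15 N at the stop. The fingers may press the cover with 34 N in all (both pads added): do not force the tabs hard against their stops.
- tab_right_root (a point): foot of the -y tab, at the rim. A squeeze off the middle pushes one tab in deeper than the other and shoves the cover sideways; it shows as a net force on the tool along the cover's y, about 2.2 N for each mm of difference, and more once a tab is at its stop. Shift the squeeze until it is even; closing fingers may also rub the cover up or down, which shows as vertical force.
Things that resemble listed ones, but are neither listed nor needed, are in the scene too. Several things have the shape of the cover; the one meant has the colours described above.

How it is judged:
By the outcome, as a careful person would: the job done as asked, in the order asked, and still so for the second after the job is handed in, with the robot touching nothing.
It also fails if it takes over 72 s, if anything falls off the work surface, if the arm or the gripper's body presses on something with over 40 N, if the wrist force passes 120 N, or if a joint passes its speed limit or range.

### The arm

A 6-joint arm with a two-finger parallel gripper is mounted at the origin on a cart in front of the work surface, level with it; the furniture and walls round the work are solid. World frame = base frame: x ahead of the robot, y to its left, z up, the work surface at z = 0. Lengths are in m, angles in rad, forces in N, time in s.
With the tool pointing down it reaches from about 0.3 to 0.875 m from the base axis. Payload 6.4 kg.
Tool frame: the origin (TCP) lies midway between the tips of the shut fingers; the grasp point (between the pads) lies 19 mm behind it (ctrl.tcp_to_grasp is the distance from the TCP to the grasp point, in m); z points along the fingers, y is the direction in which the jaws open and shut (so a half turn about z gives the same grasp; the last joint's range is limited). The gripper opens to 85 mm and grips with 20 to 120 N. Pads are 22 mm wide; open, the fingers measure 114 mm over their backs; the gripper's body (76 mm by 85 mm) begins 54 mm behind the grasp point. The pads swing forward as they close: fully open they stand 13 mm farther back than shut.
Start: joints at [-1.317, 0.181, 1.607, -0, 1.354, -0.206], TCP at [0.255, -0.515, 0.231] pointing down, gripper open.
Joint ranges: [-2.99, 2.99], [-0.89, 2.07], [0.3, 2.58], [-1.14, 4.28], [0, 2.63], [-3.12, 3.12]. Speed limits (rad/s): [2.57, 2.57, 3.01, 3.14, 3.14, 3.14].

### API

Orientations are given as a unit quaternion [w, x, y, z].
In Python, from bench import monitor, imaging, order, spotter, ctrl gives the robot as it stands.
- The arm moves only by the shell command python3 -m pendant 'ROWS'. ROWS is JSON, a list that holds one entry, the list of rows, each a list of 5 numbers: the shift along the world's x, y, z in mm, then the turn about the world's z in degrees, then the finger opening in mm, from 0 to 85.4. A call has 1 to 8 rows; each row shifts and turns the commanded pose from where the row before left it; what a row does not reach is not made up. A row lasts 1/8 s, in which the tool goes at most 62.5 mm and 10.7 degrees, less where a joint would pass 70% of its speed; a pose out of reach is approached as far as the arm can. A call with a gripper value outside its range is refused whole. The fingers move at their own pace and stop on an object; the grip force is fixed at half the most. Time passes only in rows, so rows that do not move let the fingers close. It gives the time, the measured TCP pose, the force and the opening at its end, in the units of the state.
- monitor.get_obs(): the state, without advancing time (a new reading comes with each control period).
- imaging.camera(name): name is "side" or "top"; returns a dict with "img" (400x640x3 uint8, red, green, blue), "vfov" (degrees; the focal length in pixels is half the picture's height over the tangent of half this angle, whatever the lens; pixels are square), "cx", "cy" (the principal point, pixels), "distortion" ([k1, k2, p1, p2, k3] as OpenCV has them; the pictures are not rectified), "origin" and "orientation" of the camera in the world. Camera axes: x right, y down, z forward; pixel columns grow to the right and rows downward; lengths in m; the calibration is good to about 2 mm. A picture is of the moment at which its call begins. There is no depth.
- order.hand_in(): hands the job in, once; it reports no verdict.
Trained networks look in the newest picture that a camera, given by its name, has taken for a name from the list of things; names that differ only in an ending like _2 or _b are one class to them, and where a whole thing is asked for, a point or a joint stands for the part that bears it (a point fixed in the world has none). Each returns a list of dicts, best first, with "confidence" (0 to 1); they miss things now and then, are a little off and sometimes report something else, mostly with a low value. They report only what shows in the picture. A call takes as long as a camera call. They do not tell look-alikes from the thing itself.
- spotter.recognise(camera, thing): "at" ([x, y, z] in m, in the coordinates of the camera as it stood for that picture, good to about 4 mm: the middle of the surface that is visible of it).
- spotter.tip_of(camera, thing): "at" ([x, y, z] in m, in the coordinates of the camera as it stood for that picture, good to about 4 mm: a listed point, or the origin of a listed thing).
The state is a dict: "time_s": time; "q": joint angles; "dq": joint speeds; "joint_efforts": joint torques, N m; "eef_pos": TCP position; "eef_rot": TCP orientation; "wrist_force": force on the tool from outside, world axes, zero at the start; "torque": the same for the moment, N m; "opening": opening from 0.0 (shut) to 1.0 (fully open).
Only numpy, scipy, OpenCV 4.12 (cv2) and the standard library are available. Lean on these libraries where they do the work, as an engineer would, in place of code of your own. Each camera call takes 0.05 s, during which the arm holds its last target. There are 200 camera calls.

## Working session

There is one attempt and no reset: what is moved stays moved. The work goes in short steps, Python scripts to look and compute and a shell command to move; the robot and the scene stay as the last step left them, time stands still between calls to the robot, and variables do not carry over. Pictures are saved under pics/ and viewed, about 8 in all and at most 12, crops included, and the job is handed in when it is done.

```bash
ls; mkdir -p pics; cat > h.py <<'E'
import numpy as np, cv2
from scipy.spatial.transform import Rotation as R
from bench import monitor, imaging, order, spotter, ctrl
def cam(n):
    c=imaging.camera(n); h,w=c['img'].shape[:2]
    f=h/2/np.tan(np.radians(c['vfov'])/2)
    K=np.array([[f,0,c['cx']],[0,f,c['cy']],[0,0,1]])
    o=c['orientation']; Rm=R.from_quat([o[1],o[2],o[3],o[0]]).as_matrix()
    return dict(img=c['img'],K=K,D=np.array(c['distortion'],float),R=Rm,o=np.array(c['origin']))
def proj(c,p):
    pc=(np.atleast_2d(p)-c['o'])@c['R']
    return cv2.projectPoints(pc,np.zeros(3),np.zeros(3),c['K'],c['D'])[0].reshape(-1,2)
def topl(c,px,z):
    u=cv2.undistortPoints(np.array(px,float).reshape(-1,1,2),c['K'],c['D']).reshape(-1,2)
    d=np.c_[u,np.ones(len(u))]@c['R'].T
    return c['o']+d*((z-c['o'][2])/d[:,2])[:,None]
def save(c,name,crop=None,s=1):
    im=c['img'][:,:,::-1]
    if crop: x0,y0,x1,y1=crop; im=im[y0:y1,x0:x1]
    cv2.imwrite('pics/'+name,cv2.resize(im,None,fx=s,fy=s,interpolation=cv2.INTER_CUBIC))
E
python3 - <<'E'
from h import *
np.set_printoptions(precision=4,suppress=True)
for n in('top','side'):
    c=cam(n); save(c,n+'0.png'); print(n,c['o'],c['R'][:,2],c['D'])
    for f,t in [('tip_of',x) for x in('cutout_box','cover','tray','press_mould','clay_fish','cover_top','squeeze_mid','tab_left_root','tab_right_root')]:
        for r in getattr(spotter,f)(n,t)[:4]:
            p=c['o']+c['R']@np.array(r['at']); print(t,round(r['confidence'],2),p,proj(c,p)[0].round())
print(monitor.get_obs()); print(ctrl.tcp_to_grasp)
E
```

```text
pics
top [ 0.4091 -0.1445  1.2687] [ 0.1123  0.0086 -0.9936] [0.0516 0.     0.     0.     0.    ]
cutout_box 0.73 [ 0.5115 -0.1634  0.0001] [325. 218.]
cover 0.95 [ 0.4827 -0.0194  0.01  ] [266. 229.]
cover 0.71 [ 0.5122 -0.1613  0.0418] [324. 217.]
tray 0.98 [ 0.4794 -0.3891  0.0008] [417. 232.]
press_mould 0.8 [0.436  0.1331 0.0021] [203. 248.]
press_mould 0.34 [ 0.5185 -0.1809  0.0421] [332. 214.]
clay_fish 0.57 [ 0.6551 -0.0757  0.0029] [290. 161.]
cover_top 0.95 [ 0.4758 -0.0258  0.0438] [267. 231.]
cover_top 0.93 [ 0.5089 -0.1604  0.0788] [324. 217.]
squeeze_mid 0.91 [ 0.4829 -0.025   0.0292] [267. 229.]
squeeze_mid 0.88 [ 0.5111 -0.1629  0.0647] [325. 216.]
tab_left_root 0.91 [ 0.4666 -0.0056  0.0129] [260. 236.]
tab_left_root 0.74 [ 0.5071 -0.1475  0.0434] [318. 219.]
tab_right_root 0.9 [ 0.5168 -0.1837  0.0426] [333. 215.]
tab_right_root 0.86 [ 0.494  -0.0375  0.011 ] [273. 225.]
side [0.4077 0.8181 0.4867] [ 0.1479 -0.9066 -0.3952] [-0.0241  0.      0.      0.      0.    ]
cutout_box 0.77 [ 0.5141 -0.1641 -0.0042] [349. 228.]
cutout_box 0.42 [ 0.5128 -0.1669 -0.0007] [350. 
[... 482 characters left out ...]
eft_root 0.8 [ 0.5089 -0.1467  0.0423] [351. 214.]
tab_left_root 0.68 [ 0.4704 -0.0145  0.0142] [362. 253.]
tab_right_root 0.95 [ 0.4979 -0.0412  0.0114] [350. 247.]
tab_right_root 0.67 [ 0.5191 -0.1881  0.0438] [349. 206.]
{'time_s': 1.0, 'q': array([-1.3173,  0.1808,  1.607 ,  0.    ,  1.3538, -0.2063]), 'dq': array([-0.0012,  0.    ,  0.0007, -0.0005,  0.0003, -0.0002]), 'joint_efforts': array([ -0.0002, -44.4844, -35.1697,  -0.0003,   0.0005,   0.    ]), 'eef_pos': array([ 0.2552, -0.5153,  0.2313]), 'eef_rot': array([-0.    ,  0.9737,  0.2279,  0.    ]), 'wrist_force': array([ 0.8856,  0.2538, -0.7676]), 'torque': array([-0.0336,  0.0224, -0.0257]), 'opening': 1.0017245216960116}
0.0187
```

```bash
python3 - <<'E'
import cv2,numpy as np
a=cv2.imread('pics/top0.png'); a=a[120:300,150:480]; a=cv2.resize(a,None,fx=2.4,fy=2.4,interpolation=2)[:, :792]
cv2.imwrite('pics/v1.png',a)
E
```

```text
(no output)
```

View pics/v1.png

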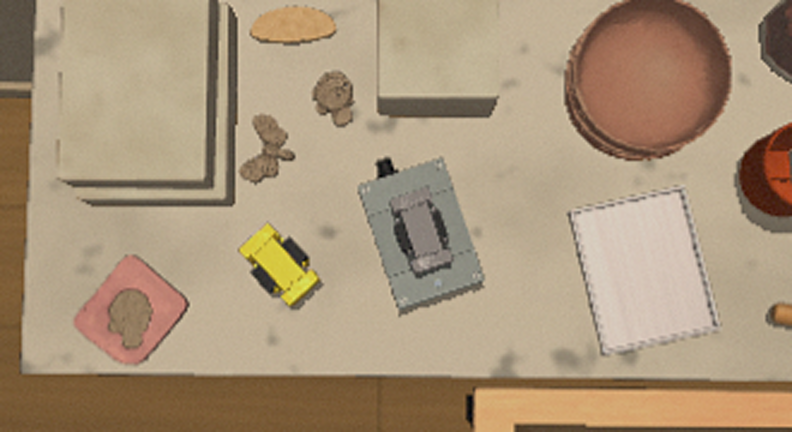

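View pics/side0.png

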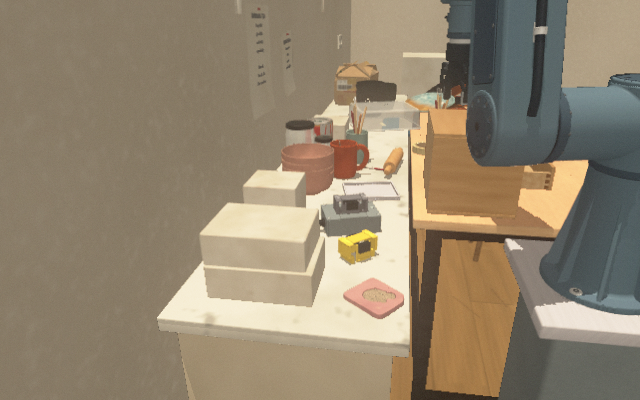

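```bash
python3 - <<'E'
from h import *
np.set_printoptions(precision=4,suppress=True)
c=cam('top')
def rep(n,cr,z):
    p=topl(c,np.array(cr,float)/2.4+[150,120],z); m=p.mean(0)
    ax=(p[0]+p[1]-p[2]-p[3])/2; ay=(p[0]+p[3]-p[1]-p[2])/2
    print(n,m,np.linalg.norm(ax),np.linalg.norm(ay),np.degrees(np.arctan2(ax[1],ax[0])),np.degrees(np.arctan2(-ay[0],ay[1])))
# order: +x+y, +x-y, -x-y, -x+y
rep('box',[(358,185),(443,157),(484,283),(400,313)],.045)
rep('tray',[(570,212),(684,187),(719,327),(604,354)],.013)
# refine via segmentation
lab=cv2.cvtColor(c['img'],cv2.COLOR_RGB2LAB).astype(int)
for n,seed,z,roi in(('box',(305,225),.045,(295,180,355,255)),('tray',(417,232),.008,(380,190,455,275))):
    x0,y0,x1,y1=roi; d=np.abs(lab-lab[seed[1],seed[0]]).max(2)
    m=np.zeros(d.shape,np.uint8); m[y0:y1,x0:x1]=(d<14)[y0:y1,x0:x1]
    m=cv2.morphologyEx(m,cv2.MORPH_OPEN,np.ones((2,2)))
    ys,xs=np.nonzero(m); P=topl(c,np.c_[xs,ys],z)[:,:2].astype(np.float32)
    print(n,len(xs),cv2.minAreaRect(P*1000))
im=c['img'][:,:,::-1].copy(); 
cv2.imwrite('pics/v3.png',im)
cv2.imwrite('pics/v3b.png',cv2.resize(im[180:262,285:465],None,fx=4.4,fy=4.4,interpolation=2))
E
```

```text
box [ 0.5099 -0.1647  0.045 ] 0.13264155638219036 0.0886059030794082 18.412999038148424 19.4599243006389
tray [ 0.4787 -0.3905  0.013 ] 0.14564617822637071 0.1185588506401923 12.888377051185097 13.346566050093177
box 2161 ((509.510498046875, -164.86988830566406), (176.53517150878906, 141.4238739013672), 0.45838701725006104)
tray 2535 ((477.7893371582031, -391.2962341308594), (139.64024353027344, 108.21214294433594), 12.933777809143066)
```

View pics/v3.png

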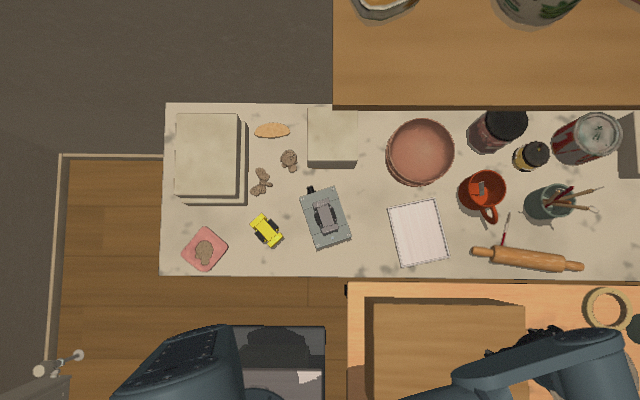

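View pics/v3b.png

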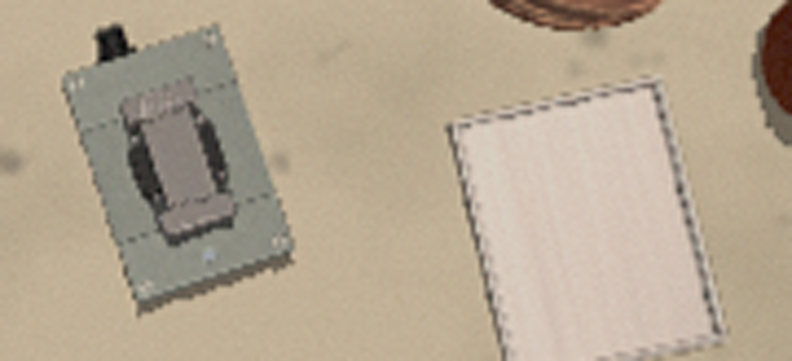

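Look-alikes, in top-camera pixels: the yellow cover loose on the bench (267,230) and the dark grey cover with black pads on the box (324,217). The grey one fits the description. Box yaw is about 18.7° (gland end is +x), and the tray is on the right at (0.479,-0.390), yaw 13°. Setting out above the box.

```bash
python3 -m pendant '[[[0,0,20,0,85],[36,50,0,-2,85],[36,50,0,-2,85],[36,50,0,-2,85],[36,50,0,-1.6,85],[36,50,0,0,85],[36,50,0,0,85],[40,51,-30,0,85]]]'; python3 -m pendant '[[[0,0,-40,0,80],[0,0,0,0,80],[0,0,0,0,80],[0,0,0,0,80]]]'
python3 - <<'E'
from h import *
np.set_printoptions(precision=4,suppress=True)
s=monitor.get_obs();print(s['eef_pos'],s['eef_rot'],s['wrist_force'],s['torque'],s['opening'])
for n in('top','side'):
    c=cam(n)
    if n=='side': cv2.imwrite('pics/v5.png',cv2.resize(c['img'][140:250,280:440,::-1],None,fx=5,fy=5,interpolation=2))
    for t in('cover_top','squeeze_mid','cutout_box','tab_left_root','tab_right_root'):
        for r in spotter.tip_of(n,t)[:2]:
            p=c['o']+c['R']@np.array(r['at']); print(n,t,round(r['confidence'],2),p)
E
```

```text
time_s: 2.05
eef_pos: [0.5087, -0.1696, 0.2273]
eef_rot: [0.002, 0.987, 0.163, 0.002]
wrist_force: [1.1, -1.0, -0.5]
opening: 0.993
time_s: 2.55
eef_pos: [0.5069, -0.1721, 0.1871]
eef_rot: [0.001, 0.987, 0.162, 0.001]
wrist_force: [-0.2, -0.2, -1.0]
opening: 0.939
[ 0.5069 -0.1721  0.1871] [0.0011 0.9868 0.1621 0.0012] [-0.2082 -0.2427 -0.9635] [-0.007   0.0072 -0.0207] 0.9386081198813822
top cover_top 0.73 [ 0.4794 -0.0236  0.0455]
top cover_top 0.56 [ 0.5139 -0.1665  0.042 ]
top squeeze_mid 0.52 [ 0.483  -0.0223  0.0309]
top squeeze_mid 0.44 [ 0.5102 -0.1609  0.0652]
top cutout_box 0.71 [ 0.5114 -0.1608 -0.0019]
top cutout_box 0.3 [ 0.4785 -0.3904  0.0037]
top tab_left_root 0.8 [ 0.4627 -0.0081  0.0133]
top tab_left_root 0.64 [ 0.5051 -0.1473  0.0449]
top tab_right_root 0.6 [ 0.4944 -0.0394  0.0139]
top tab_right_root 0.55 [ 0.5167 -0.1836  0.039 ]
side cover_top 0.65 [ 0.4782 -0.027   0.047 ]
side squeeze_mid 0.73 [ 0.4797 -0.0256  0.0291]
side squeeze_mid 0.69 [ 0.5138 -0.1648  0.0613]
side cutout_box 0.81 [ 0.5138 -0.1657 -0.0009]
side cutout_box 0.59 [ 0.5133 -0.169  -0.0021]
side tab_left_root 0.9 [ 0.4716 -0.0153  0.0146]
side tab_left_root 0.82 [ 0.5097 -0.1473  0.0429]
side tab_right_root 0.86 [ 0.5216 -0.188   0.0436]
side tab_right_root 0.84 [ 0.4979 -0.0388  0.0119]
```

View pics/v5.png

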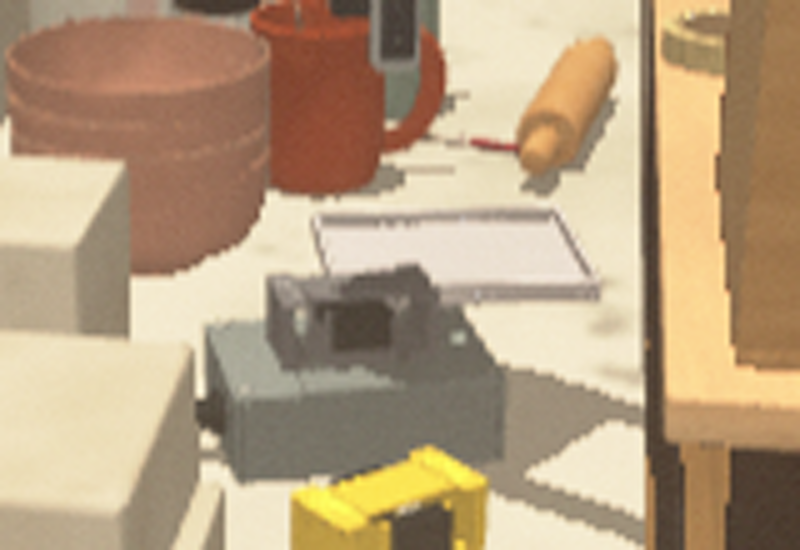

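```bash
python3 -m pendant '[[[5,7.3,0,0,80],[0,0,0,0,80],[0,0,-40,0,80],[0,0,-40,0,80],[0,0,-30,0,80],[0,0,0,0,80],[0,0,0,0,80],[0,0,0,0,80]]]'; python3 -m pendant '[[[0,0,-8,0,74],[0,0,0,0,70],[0,0,0,0,70],[0,0,0,0,70],[0,0,0,0,70]]]'
cat > s.py <<'E'
from bench import monitor
import numpy as np
a=np.radians(18.7);s=monitor.get_obs();f=s['wrist_force'];p=s['eef_pos'];t=s['torque']
d=p-np.array([.512,-.1648,0])
print('t%.2f'%s['time_s'],'pos',(p*1000).round(1),'box xy',(1000*(d[0]*np.cos(a)+d[1]*np.sin(a))).round(1),(1000*(-d[0]*np.sin(a)+d[1]*np.cos(a))).round(1),'F x,y,z',round(f[0]*np.cos(a)+f[1]*np.sin(a),2),round(-f[0]*np.sin(a)+f[1]*np.cos(a),2),f[2].round(2),'tau',t.round(3),'open',round(s['opening']*85.4,2))
E
python3 s.py
```

```text
time_s: 4.15
eef_pos: [0.5124, -0.164, 0.0768]
eef_rot: [0.001, 0.987, 0.163, 0.001]
wrist_force: [-1.1, 0.1, 0.4]
opening: 0.938
time_s: 4.78
eef_pos: [0.5113, -0.1634, 0.0671]
eef_rot: [0.0, 0.987, 0.163, 0.0]
wrist_force: [-0.6, -0.5, 0.1]
opening: 0.819
t4.78 pos [ 511.3 -163.4   67.1] box xy -0.3 1.6 F x,y,z -0.7 -0.25 0.12 tau [-0.001  0.003  0.023] open 69.93
```

```bash
python3 -m pendant '[[[0.5,-1.4,-7,0,66],[0,0,0,0,65],[0,0,0,0,65],[0,0,0,0,65]]]' >/dev/null; python3 s.py;  python3 -m pendant '[[[0,0,0,0,64],[0,0,0,0,63.5],[0,0,0,0,63.5]]]'>/dev/null; python3 s.py;  python3 -m pendant '[[[0,0,0,0,62.5],[0,0,0,0,62.5],[0,0,0,0,62.5]]]'>/dev/null; python3 s.py
```

```text
t5.28 pos [ 511.7 -164.8   60.1] box xy -0.3 0.1 F x,y,z -0.38 -0.42 0.25 tau [ 0.028 -0.052  0.009] open 65.08
t5.65 pos [ 511.7 -164.8   60.1] box xy -0.3 0.1 F x,y,z -0.14 -0.09 -0.05 tau [0.046 0.039 0.059] open 63.6
t6.03 pos [ 511.7 -164.8   60. ] box xy -0.3 0.1 F x,y,z 0.29 -0.16 0.44 tau [-0.011 -0.024  0.034] open 62.58
```

```bash
python3 -m pendant '[[[0,0,-8,0,62],[0,0,0,0,61.8],[0,0,0,0,61.8]]]' >/dev/null; python3 s.py;  python3 -m pendant '[[[0,0,0,0,61],[0,0,0,0,61],[0,0,0,0,61]]]'>/dev/null; python3 s.py;  python3 -m pendant '[[[0,0,0,0,60.2],[0,0,0,0,60.2],[0,0,0,0,60.2]]]'>/dev/null; python3 s.py
```

```text
t6.40 pos [ 511.5 -164.7   51.8] box xy -0.4 0.3 F x,y,z 0.32 0.24 -0.34 tau [-0.023 -0.016 -0.015] open 61.77
t6.78 pos [ 511.8 -164.8   52.1] box xy -0.2 0.1 F x,y,z 0.46 0.15 0.01 tau [ 0.016 -0.031 -0.011] open 60.76
t7.15 pos [ 511.7 -164.8   52.1] box xy -0.2 0.1 F x,y,z -0.26 1.02 0.09 tau [ 0.024 -0.064 -0.007] open 60.01
```

```bash
python3 -m pendant '[[[0,0,0,0,59.4],[0,0,0,0,59.4],[0,0,0,0,59.4]]]' >/dev/null; python3 s.py
```

```text
t7.53 pos [ 511.7 -164.8   52. ] box xy -0.3 0.1 F x,y,z -0.22 -0.58 -0.46 tau [ 0.02  -0.009  0.004] open 59.62
```

```bash
python3 -m pendant '[[[0,0,0,0,58.6],[0,0,0,0,58.6],[0,0,0,0,58.6]]]' >/dev/null; python3 s.py
```

```text
t7.90 pos [ 511.7 -164.8   52. ] box xy -0.3 0.1 F x,y,z -0.53 0.04 1.55 tau [-0.019  0.02  -0.01 ] open 58.19
```

```bash
python3 -m pendant '[[[0,0,0,0,57.8],[0,0,0,0,57.8],[0,0,0,0,57.8]]]' >/dev/null; python3 s.py
```

```text
t8.28 pos [ 511.7 -164.8   52. ] box xy -0.3 0.1 F x,y,z -0.77 -0.81 0.31 tau [-0.007  0.027  0.016] open 57.85
```

```bash
python3 -m pendant '[[[0,0,0,0,57],[0,0,0,0,57],[0,0,0,0,57]]]' >/dev/null; python3 s.py
```

```text
t8.65 pos [ 511.7 -164.8   52. ] box xy -0.3 0.1 F x,y,z 0.25 -0.1 0.05 tau [ 0.019 -0.009 -0.019] open 56.61
```

```bash
python3 -m pendant '[[[0,0,0,0,56.2],[0,0,0,0,56.2],[0,0,0,0,56.2]]]' >/dev/null; python3 s.py
```

```text
t9.03 pos [ 511.7 -164.7   52. ] box xy -0.3 0.2 F x,y,z -0.35 0.09 0.11 tau [0.005 0.05  0.002] open 55.84
```

```bash
python3 -m pendant '[[[0,0,0,0,55.4],[0,0,0,0,55.4],[0,0,0,0,55.4]]]' >/dev/null; python3 s.py
```

```text
t9.40 pos [ 511.7 -164.8   52.1] box xy -0.3 0.1 F x,y,z -0.04 -0.28 -0.01 tau [0.05  0.02  0.016] open 55.34
```

```bash
python3 -m pendant '[[[0,0,0,0,54.6],[0,0,0,0,54.6],[0,0,0,0,54.6]]]' >/dev/null; python3 s.py
```

```text
t9.78 pos [ 511.7 -164.7   52. ] box xy -0.3 0.1 F x,y,z -0.41 0.29 -0.46 tau [-0.035  0.01  -0.048] open 54.29
```

```bash
python3 -m pendant '[[[0,0,0,0,53.8],[0,0,0,0,53.8],[0,0,0,0,53.8]]]' >/dev/null; python3 s.py
```

```text
t10.15 pos [ 511.7 -164.8   52. ] box xy -0.3 0.2 F x,y,z 0.78 0.77 -0.15 tau [ 0.01  -0.009 -0.002] open 54.02
```

```bash
python3 -m pendant '[[[0,0,0,0,53],[0,0,0,0,53],[0,0,0,0,53]]]' >/dev/null; python3 s.py
```

```text
t10.53 pos [ 511.7 -164.7   52. ] box xy -0.3 0.2 F x,y,z -0.09 -0.79 0.56 tau [-0.012 -0.015  0.011] open 53.04
```

```bash
python3 -m pendant '[[[0,0,0,0,52.2],[0,0,0,0,52.2],[0,0,0,0,52.2]]]' >/dev/null; python3 s.py
```

```text
t10.90 pos [ 511.7 -164.8   52.1] box xy -0.3 0.1 F x,y,z -0.04 -0.12 0.41 tau [-0.009  0.045  0.033] open 52.11
```

```bash
python3 -m pendant '[[[0,0,0,0,51.4],[0,0,0,0,51.4],[0,0,0,0,51.4]]]' >/dev/null; python3 s.py
```

```text
t11.28 pos [ 511.7 -164.8   52. ] box xy -0.3 0.1 F x,y,z 0.12 -0.52 0.76 tau [0.056 0.081 0.046] open 51.27
```

```bash
python3 -m pendant '[[[0,0,0,0,50.6],[0,0,0,0,50.6],[0,0,0,0,50.6]]]' >/dev/null; python3 s.py
```

```text
t11.65 pos [ 511.7 -164.8   52. ] box xy -0.3 0.1 F x,y,z -0.0 -0.53 -0.08 tau [-0.033  0.003 -0.014] open 50.44
```

```bash
python3 -m pendant '[[[-0.2,0.6,0,0,50.6],[0,0,0,0,50.6],[0,0,0,0,50.6]]]' >/dev/null; python3 s.py
```

```text
t12.03 pos [ 511.5 -164.1   52. ] box xy -0.3 0.8 F x,y,z 0.06 -0.02 -0.23 tau [-0.001 -0.001  0.052] open 50.27
```

```bash
python3 -m pendant '[[[0.2,-0.6,0,0,49.8],[0,0,0,0,49.8],[0,0,0,0,49.8]]]' >/dev/null; python3 s.py
```

```text
t12.40 pos [ 511.7 -164.8   52. ] box xy -0.3 0.1 F x,y,z -0.8 0.23 0.17 tau [-0.018  0.014  0.006] open 49.96
```

```bash
python3 -m pendant '[[[0,0,0,0,49],[0,0,0,0,49],[0,0,0,0,49]]]' >/dev/null; python3 s.py
```

```text
t12.78 pos [ 511.7 -164.8   52. ] box xy -0.3 0.1 F x,y,z -0.32 -0.3 0.66 tau [ 0.017  0.048 -0.022] open 49.19
```

```bash
python3 - <<'E'
from h import *
ims=[]
for n,(x,y) in(('top',(324,217)),('side',(350,202))):
    c=cam(n); ims.append(cv2.resize(c['img'][y-35:y+35,x-32:x+32,::-1],(400,437),interpolation=2))
cv2.imwrite('pics/v6.png',np.hstack(ims))
E
```

```text
(no output)
```

View pics/v6.png

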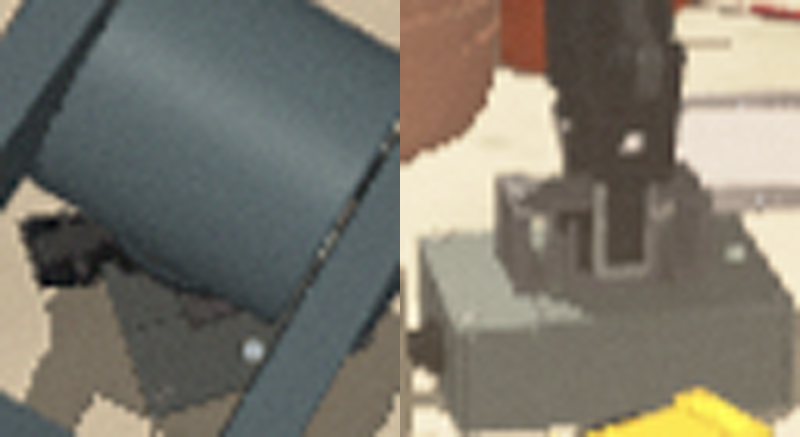

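The side view shows the near finger (crop ~625,235) in front of the +y thumb pad at the right height. I'll keep closing.

```bash
python3 -m pendant '[[[0,0,0,0,48.2],[0,0,0,0,48.2],[0,0,0,0,48.2]]]' >/dev/null; python3 s.py
```

```text
t13.25 pos [ 511.7 -164.8   52. ] box xy -0.3 0.1 F x,y,z 0.24 0.23 -0.32 tau [-0.006  0.038  0.048] open 48.42
```

```bash
python3 -m pendant '[[[0,0,0,0,47.4],[0,0,0,0,47.4],[0,0,0,0,47.4]]]' >/dev/null; python3 s.py
```

```text
t13.62 pos [ 511.7 -164.7   52. ] box xy -0.3 0.2 F x,y,z 0.76 0.53 -0.49 tau [-0.019 -0.022  0.032] open 47.22
```

```bash
python3 -m pendant '[[[0,0,0,0,46.6],[0,0,0,0,46.6],[0,0,0,0,46.6]]]' >/dev/null; python3 s.py
```

```text
t14.00 pos [ 511.7 -164.8   52.1] box xy -0.3 0.1 F x,y,z 0.98 0.24 -0.12 tau [0.013 0.005 0.012] open 46.78
```

```bash
python3 -m pendant '[[[-0.2,0.6,0,0,46.6],[0,0,0,0,46.6],[0,0,0,0,46.6]]]' >/dev/null; python3 s.py
```

```text
t14.38 pos [ 511.5 -164.2   52.1] box xy -0.3 0.7 F x,y,z 0.02 -0.69 -1.44 tau [-0.064  0.01  -0.004] open 46.61
```

```bash
for i in 1 2; do python3 -m pendant '[[[0,0,0,0,46.6]]]' >/dev/null; python3 s.py; done
```

```text
t14.50 pos [ 511.5 -164.2   52.1] box xy -0.3 0.7 F x,y,z 1.0 0.2 -0.23 tau [-0.123 -0.006  0.023] open 46.4
t14.62 pos [ 511.5 -164.2   52.1] box xy -0.2 0.7 F x,y,z -0.1 -0.54 -0.48 tau [-0.15  -0.025 -0.007] open 46.67
```

```bash
python3 -m pendant '[[[0.2,-0.6,0,0,45.8],[0,0,0,0,45.8],[0,0,0,0,45.8]]]' >/dev/null; python3 s.py;python3 -m pendant '[[[0,0,0,0,45.8]]]' >/dev/null; python3 s.py
```

```text
t15.00 pos [ 511.7 -164.6   52.1] box xy -0.2 0.3 F x,y,z 0.3 1.42 2.18 tau [ 0.196  0.051 -0.022] open 45.81
t15.12 pos [ 511.7 -164.6   52.1] box xy -0.2 0.3 F x,y,z 1.21 0.93 3.22 tau [0.266 0.037 0.009] open 46.02
```

```bash
python3 -m pendant '[[[-0.1,0.3,0.2,0,45],[0,0,0,0,45],[0,0,0,0,45]]]' >/dev/null; python3 s.py;python3 -m pendant '[[[0,0,0,0,45]]]' >/dev/null; python3 s.py
```

```text
t15.50 pos [ 511.6 -164.5   52.2] box xy -0.2 0.4 F x,y,z 0.75 0.61 0.63 tau [ 0.059 -0.07   0.025] open 44.84
t15.62 pos [ 511.6 -164.5   52.2] box xy -0.3 0.4 F x,y,z 0.28 -0.82 1.23 tau [ 0.002 -0.042 -0.033] open 44.9
```

Contact is at about 46 mm and nearly even. Closing on, easing up slightly to follow the pad swing.

```bash
python3 -m pendant '[[[0,0,0.2,0,44],[0,0,0,0,44],[0,0,0,0,44]]]' >/dev/null; python3 s.py;python3 -m pendant '[[[0,0,0,0,44]]]' >/dev/null; python3 s.py
```

```text
t16.00 pos [ 511.6 -164.5   52.4] box xy -0.3 0.5 F x,y,z -0.2 0.11 0.11 tau [-0.022 -0.055  0.006] open 43.85
t16.12 pos [ 511.5 -164.4   52.4] box xy -0.3 0.5 F x,y,z 0.16 0.81 -0.64 tau [-0.119 -0.095  0.032] open 43.73
```

```bash
python3 -m pendant '[[[0,0,0.2,0,43],[0,0,0,0,43],[0,0,0,0,43]]]' >/dev/null; python3 s.py;python3 -m pendant '[[[0,0,0,0,43]]]' >/dev/null; python3 s.py
```

```text
t16.50 pos [ 511.5 -164.5   52.6] box xy -0.4 0.5 F x,y,z 1.4 -0.29 -0.98 tau [-0.056 -0.045  0.056] open 43.01
t16.62 pos [ 511.5 -164.5   52.6] box xy -0.4 0.4 F x,y,z -1.02 -0.41 -0.05 tau [-0.074 -0.058 -0.004] open 43.14
```

```bash
python3 -m pendant '[[[0,0,0,0,42],[0,0,0,0,42],[0,0,0,0,42]]]' >/dev/null; python3 s.py;python3 -m pendant '[[[0,0,0,0,42]]]' >/dev/null; python3 s.py
```

```text
t17.00 pos [ 511.6 -164.5   52.7] box xy -0.3 0.4 F x,y,z -1.64 -0.04 1.65 tau [-0.099  0.157  0.05 ] open 42.05
t17.12 pos [ 511.6 -164.5   52.7] box xy -0.3 0.4 F x,y,z -1.47 0.13 1.06 tau [-0.122  0.058  0.041] open 41.87
```

```bash
python3 -m pendant '[[[0,0,0.1,0,41],[0,0,0,0,41],[0,0,0,0,41]]]' >/dev/null; python3 s.py;python3 -m pendant '[[[0,0,0,0,41]]]' >/dev/null; python3 s.py
```

```text
t17.50 pos [ 511.6 -164.5   52.8] box xy -0.3 0.4 F x,y,z -1.14 0.51 2.31 tau [-0.075  0.207  0.027] open 41.05
t17.62 pos [ 511.6 -164.5   52.8] box xy -0.3 0.4 F x,y,z -0.95 -0.35 3.48 tau [-0.106  0.238  0.042] open 40.71
```

```bash
python3 -m pendant '[[[0,0,0.25,0,40],[0,0,0,0,40],[0,0,0,0,40]]]' >/dev/null; python3 s.py;python3 -m pendant '[[[0,0,0,0,40]]]' >/dev/null; python3 s.py
```

```text
t18.00 pos [ 511.6 -164.5   53. ] box xy -0.3 0.5 F x,y,z -1.78 -0.4 2.27 tau [-0.133  0.208  0.024] open 40.18
t18.12 pos [ 511.6 -164.4   52.9] box xy -0.3 0.5 F x,y,z -1.28 -0.69 2.43 tau [-0.165  0.171 -0.034] open 40.67
```

```bash
python3 -m pendant '[[[0,0,0.25,0,39],[0,0,0,0,39],[0,0,0,0,39]]]' >/dev/null; python3 s.py;python3 -m pendant '[[[0,0,0,0,39]]]' >/dev/null; python3 s.py
```

```text
t18.50 pos [ 511.5 -164.4   53.1] box xy -0.3 0.5 F x,y,z -0.93 -1.05 0.06 tau [-0.171  0.128  0.016] open 38.71
t18.62 pos [ 511.6 -164.4   53.1] box xy -0.3 0.5 F x,y,z -0.71 -0.02 1.73 tau [-0.17   0.103 -0.031] open 39.37
```

```bash
python3 -m pendant '[[[0,-0.1,0.2,0,37.8],[0,0,0,0,37.8],[0,0,0,0,37.8]]]' >/dev/null; python3 s.py;python3 -m pendant '[[[0,0,0,0,37.8]]]' >/dev/null; python3 s.py
```

```text
t19.00 pos [ 511.6 -164.5   53.3] box xy -0.3 0.4 F x,y,z -0.01 -1.67 -0.02 tau [-0.07  -0.035  0.013] open 37.4
t19.12 pos [ 511.6 -164.5   53.3] box xy -0.3 0.5 F x,y,z 0.64 -1.33 -2.0 tau [-0.063 -0.081  0.007] open 37.97
```

```bash
python3 -m pendant '[[[0,0,0.5,0,37.8],[0,0,0,0,37.8]]]' >/dev/null; python3 s.py;python3 -m pendant '[[[0,0,0,0,37.8]]]' >/dev/null; python3 s.py
```

```text
t19.38 pos [ 511.5 -164.5   53.9] box xy -0.4 0.5 F x,y,z -0.28 -0.12 -1.84 tau [-0.104 -0.054 -0.019] open 37.68
t19.50 pos [ 511.5 -164.5   53.9] box xy -0.4 0.4 F x,y,z -0.99 -0.45 -1.97 tau [-0.047 -0.044 -0.007] open 37.71
```

```bash
python3 -m pendant '[[[0,0,0.7,0,37.8],[0,0,0,0,37.8]]]' >/dev/null; python3 s.py;python3 -m pendant '[[[0,0,0,0,37.8]]]' >/dev/null; python3 s.py
```

```text
t19.75 pos [ 511.6 -164.5   54.7] box xy -0.3 0.4 F x,y,z -0.39 0.22 -2.06 tau [-0.018  0.018  0.03 ] open 38.34
t19.88 pos [ 511.6 -164.5   54.7] box xy -0.3 0.4 F x,y,z -0.82 -0.06 -1.29 tau [-0.065 -0.019 -0.014] open 37.88
```

```bash
python3 -m pendant '[[[0,0,1,0,37.8],[0,0,0,0,37.8]]]' >/dev/null; python3 s.py
```

```text
t20.12 pos [ 511.6 -164.6   55.7] box xy -0.3 0.3 F x,y,z -0.27 0.15 -0.73 tau [-0.015  0.035  0.051] open 37.82
```

```bash
python3 -m pendant '[[[0,0,1.5,0,37.8],[0,0,1.5,0,37.8],[0,0,2,0,37.8]]]' >/dev/null; python3 s.py; python3 -m pendant '[[[0,0,2,0,37.8],[0,0,2,0,37.8],[0,0,2,0,37.8],[0,0,2,0,37.8],[0,0,3,0,37.8],[0,0,5,0,37.8],[0,0,6,0,37.8],[0,0,0,0,37.8]]]' >/dev/null; python3 s.py
python3 - <<'E'
from h import *
c=cam('side'); save(c,'v7.png',(290,140,430,245),5)
E
```

```text
t20.50 pos [ 511.6 -164.5   60.8] box xy -0.3 0.4 F x,y,z 0.43 -0.39 -0.23 tau [-0.02  -0.035 -0.01 ] open 38.05
t21.50 pos [ 512.1 -164.8   83.4] box xy 0.1 -0.1 F x,y,z -0.03 -0.13 -0.83 tau [ 0.002 -0.031 -0.023] open 38.22
```

View pics/v7.png

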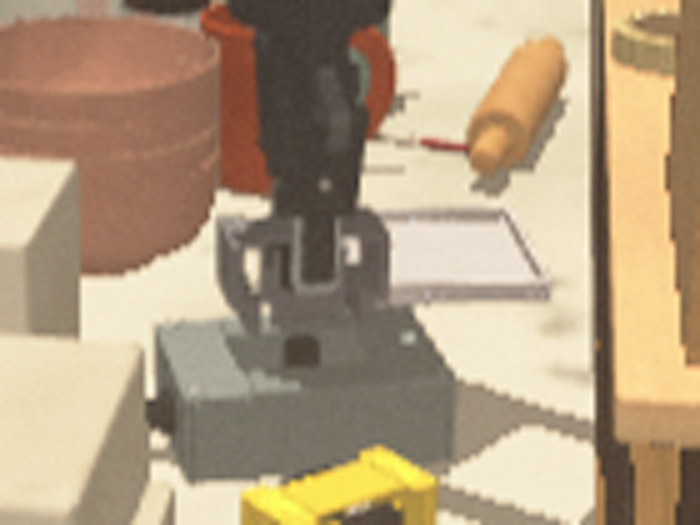

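```bash
python3 -m pendant '[[[0,0,12,0,37.8],[0,0,15,0,37.8],[-2,-15,0,0,37.8],[-4,-30,0,0,37.8],[-5,-35,0,0,37.8],[-5,-35,0,0,37.8],[-5,-35,0,0,37.8],[-5,-30,0,0,37.8]]]' >/dev/null; python3 s.py; python3 -m pendant '[[[-4,-25,0,0,37.8],[-3,-20,0,0,37.8],[0,0,-15,0,37.8],[0,0,-20,0,37.8],[0,0,-18,0,37.8],[0,0,-10,0,37.8],[0,0,0,0,37.8],[0,0,0,0,37.8]]]' >/dev/null; python3 s.py
python3 - <<'E'
from h import *
c=cam('side'); save(c,'v8.png',(310,130,430,225),6)
E
```

```text
t22.55 pos [ 484.8 -347.   109.6] box xy -84.1 -163.8 F x,y,z 0.54 -0.17 -0.48 tau [ 0.039 -0.018  0.044] open 38.1
t23.55 pos [ 479.  -389.8   47.2] box xy -103.4 -202.6 F x,y,z 0.37 -0.31 -1.36 tau [-0.011 -0.047  0.006] open 38.24
```

View pics/v8.png

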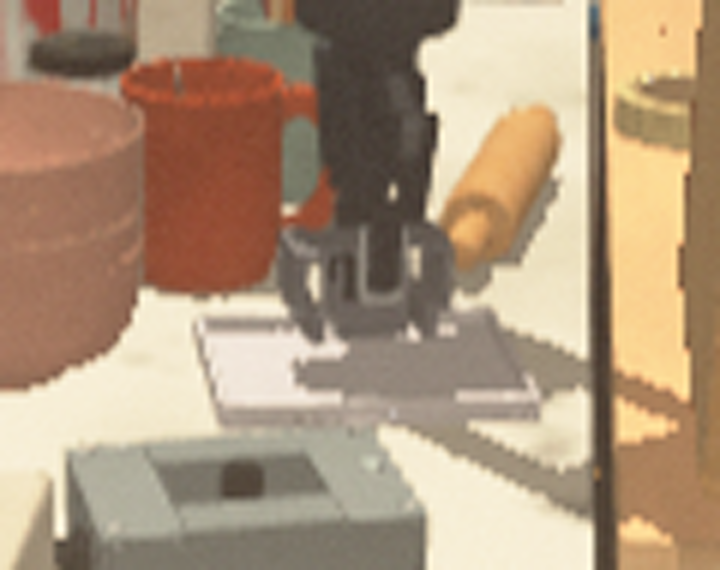

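The cover is upright over the middle of the tray. Lowering gently.

```bash
python3 -m pendant '[[[0,0,-8,0,37.8],[0,0,-7,0,37.8],[0,0,-4,0,37.8],[0,0,0,0,37.8]]]' >/dev/null; python3 s.py; python3 -m pendant '[[[0,0,-1,0,37.8],[0,0,0,0,37.8]]]' >/dev/null; python3 s.py; python3 -m pendant '[[[0,0,-1,0,37.8],[0,0,0,0,37.8]]]' >/dev/null; python3 s.py
```

```text
t24.10 pos [ 478.3 -389.2   27. ] box xy -103.9 -201.8 F x,y,z -0.27 -0.71 -0.76 tau [ 0.044 -0.004 -0.045] open 38.06
t24.35 pos [ 478.7 -389.7   26.8] box xy -103.7 -202.3 F x,y,z -0.13 0.61 -0.65 tau [ 0.005  0.002 -0.002] open 38.33
t24.60 pos [ 478.6 -389.5   25.6] box xy -103.7 -202.2 F x,y,z 0.03 0.68 -0.89 tau [ 0.024  0.016 -0.026] open 37.92
```

```bash
python3 -m pendant '[[[0,0,-0.7,0,37.8],[0,0,0,0,37.8]]]' >/dev/null; python3 s.py
```

```text
t24.85 pos [ 478.5 -389.5   24.8] box xy -103.8 -202.1 F x,y,z -0.24 1.18 -1.92 tau [ 0.026  0.033 -0.019] open 38.05
```

```bash
python3 -m pendant '[[[0,0,-0.5,0,37.8],[0,0,0,0,37.8]]]' >/dev/null; python3 s.py
```

```text
t25.10 pos [ 478.6 -389.5   24.4] box xy -103.7 -202.1 F x,y,z -0.47 0.1 -1.77 tau [0.01  0.007 0.033] open 37.88
```

```bash
python3 -m pendant '[[[0,0,-0.4,0,37.8],[0,0,0,0,37.8]]]' >/dev/null; python3 s.py
```

```text
t25.35 pos [ 478.7 -389.7   24.3] box xy -103.7 -202.3 F x,y,z -2.08 0.85 1.13 tau [0.124 0.137 0.018] open 38.17
```

```bash
python3 -m pendant '[[[0,0,-0.3,0,39],[0,0,0,0,39]]]' >/dev/null; python3 s.py; python3 -m pendant '[[[0,0,-0.2,0,40],[0,0,0,0,40]]]' >/dev/null; python3 s.py
```

```text
t25.60 pos [ 478.8 -389.8   24.2] box xy -103.6 -202.5 F x,y,z -0.6 1.31 2.79 tau [ 0.136  0.189 -0.021] open 39.14
t25.85 pos [ 478.8 -389.9   24. ] box xy -103.6 -202.6 F x,y,z -0.44 1.38 5.29 tau [0.061 0.256 0.019] open 40.27
```

```bash
python3 -m pendant '[[[0,0,-0.1,0,41.5],[0,0,0,0,41.5]]]' >/dev/null; python3 s.py; python3 -m pendant '[[[0,0,-0.2,0,43],[0,0,0,0,43]]]' >/dev/null; python3 s.py
```

```text
t26.10 pos [ 478.8 -389.8   23.7] box xy -103.6 -202.5 F x,y,z -1.25 -0.02 5.7 tau [-0.006  0.188  0.018] open 41.6
t26.35 pos [ 478.8 -389.8   23.5] box xy -103.6 -202.5 F x,y,z -0.92 0.89 6.07 tau [-0.053  0.142  0.027] open 42.72
```

```bash
python3 -m pendant '[[[0,0,0.2,0,44],[0,0,0,0,44]]]' >/dev/null; python3 s.py; python3 -m pendant '[[[0,0,0.1,0,45],[0,0,0,0,46],[0,0,0,0,47.5]]]' >/dev/null; python3 s.py;  python3 -m pendant '[[[0,0,0,0,50],[0,0,0,0,60],[0,0,0,0,75],[0,0,0,0,80],[0,0,0,0,80]]]' >/dev/null; python3 s.py
```

```text
t26.60 pos [ 478.7 -389.7   23.4] box xy -103.6 -202.3 F x,y,z -0.34 -1.76 2.48 tau [-0.143 -0.105  0.032] open 44.3
t26.98 pos [ 478.3 -389.2   23.1] box xy -103.9 -201.7 F x,y,z -0.37 0.26 -0.57 tau [ 0.025 -0.004  0.022] open 47.64
t27.60 pos [ 478.6 -389.6   23.6] box xy -103.7 -202.2 F x,y,z -0.12 0.17 0.04 tau [ 0.004 -0.042  0.032] open 80.05
```

```bash
python3 -m pendant '[[[0,0,15,0,80],[0,0,40,0,80],[0,0,45,0,60],[4,30,0,0,30],[7,50,0,0,0],[7,50,0,0,0],[7,50,0,0,0],[6,35,0,0,0]]]' >/dev/null; python3 s.py; python3 -m pendant '[[[2,10,0,0,0],[0,0,0,0,0],[0,0,-30,0,0],[0,0,-20,0,0],[0,0,0,0,0],[0,0,0,0,0]]]' >/dev/null; python3 s.py
python3 - <<'E'
from h import *
ims=[]
for n,(x,y) in(('side',(345,200)),('top',(417,232))):
    c=cam(n); ims.append(cv2.resize(c['img'][y-50:y+50,x-45:x+45,::-1],(396,440),interpolation=2))
    for t in('button_top','cover','cover_top','tray','cutout_box'):
        for r in spotter.tip_of(n,t)[:3]:
            p=c['o']+c['R']@np.array(r['at']); print(n,t,round(r['confidence'],2),p.round(4))
cv2.imwrite('pics/v9.png',np.hstack(ims))
E
```

```text
t28.60 pos [ 509.9 -172.6  124.8] box xy -4.5 -6.7 F x,y,z -0.46 -0.24 -0.0 tau [ 0.     0.014 -0.031] open 0.17
t29.35 pos [ 512.1 -165.8   74.4] box xy -0.3 -1.0 F x,y,z -0.47 -0.15 -0.38 tau [ 0.004  0.007 -0.023] open 0.16
side button_top 0.4 [ 0.5111 -0.1698  0.0498]
side cover 0.61 [ 0.4848 -0.0249  0.0097]
side cover 0.56 [ 0.4828 -0.3878  0.0182]
side cover_top 0.86 [ 0.482  -0.3911  0.0535]
side cover_top 0.64 [ 0.4798 -0.0262  0.048 ]
side cover_top 0.6 [ 0.4739 -0.3718  0.0089]
side tray 0.92 [ 0.478  -0.3897  0.0045]
side cutout_box 0.67 [ 0.5132 -0.1666 -0.0009]
top cover 0.64 [ 0.4796 -0.39    0.0141]
top cover 0.56 [ 0.4833 -0.0181  0.0142]
top cover 0.36 [ 0.4812 -0.3912  0.0014]
top cover_top 0.64 [ 0.4776 -0.3884  0.0498]
top cover_top 0.6 [ 0.4784 -0.0224  0.0479]
top tray 0.77 [ 0.4791 -0.3905  0.0017]
top cutout_box 0.88 [ 0.5119 -0.1641  0.001 ]
```

View pics/v9.png

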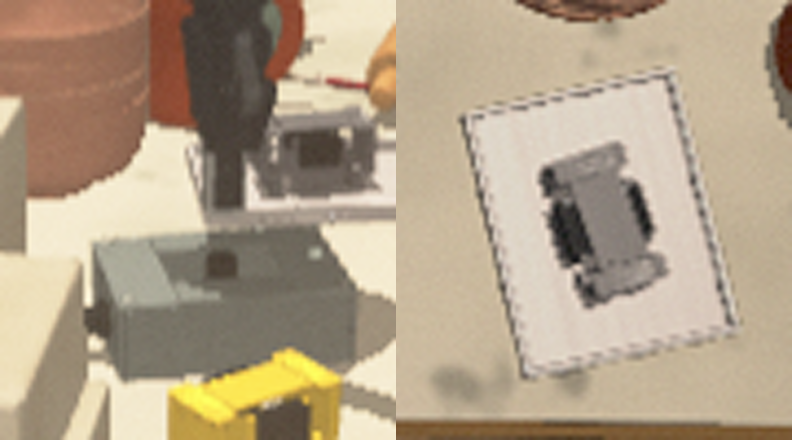

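The cover stands upright mid-tray, and the shut fingers are over the button. Pressing.

```bash
python3 -m pendant '[[[-0.3,0.9,-15,0,0],[0,0,-6,0,0],[0,0,0,0,0]]]' >/dev/null; python3 s.py; python3 -m pendant '[[[0,0,-3,0,0],[0,0,-1,0,0],[0,0,0,0,0]]]' >/dev/null; python3 s.py; python3 -m pendant '[[[0,0,-1,0,0],[0,0,-1,0,0],[0,0,0,0,0]]]' >/dev/null; python3 s.py
```

```text
t30.32 pos [ 510.5 -163.2   51.3] box xy -0.9 2.0 F x,y,z 0.97 0.97 -0.2 tau [ 0.006  0.015 -0.008] open -0.02
t30.70 pos [ 511.4 -163.7   48.7] box xy -0.2 1.2 F x,y,z 0.72 0.09 0.57 tau [0.047 0.116 0.002] open 0.12
t31.07 pos [ 511.5 -163.8   46.8] box xy -0.2 1.1 F x,y,z -0.48 0.7 3.6 tau [ 0.01   0.044 -0.025] open -0.21
```

```bash
python3 -m pendant '[[[0,0,-1,0,0],[0,0,-0.5,0,0],[0,0,0,0,0]]]' >/dev/null; python3 s.py
```

```text
t31.45 pos [ 511.4 -163.8   45.2] box xy -0.2 1.2 F x,y,z -0.45 0.83 5.14 tau [ 0.039  0.157 -0.029] open -0.41
```

```bash
python3 -m pendant '[[[0,0,-0.7,0,0],[0,0,0,0,0]]]' >/dev/null; python3 s.py; python3 -m pendant '[[[0,0,-0.5,0,0],[0,0,0,0,0]]]' >/dev/null; python3 s.py
```

```text
t31.70 pos [ 511.5 -163.8   44.5] box xy -0.2 1.1 F x,y,z -1.2 0.48 5.91 tau [-0.03   0.102 -0.002] open -0.06
t31.95 pos [ 511.5 -163.8   44.1] box xy -0.2 1.1 F x,y,z -0.14 0.11 6.53 tau [ 0.066  0.16  -0.04 ] open -0.05
```

```bash
python3 -m pendant '[[[0,0,-0.3,0,0],[0,0,0,0,0]]]' >/dev/null; python3 s.py
```

```text
t32.20 pos [ 511.5 -163.8   44. ] box xy -0.2 1.2 F x,y,z -0.7 1.46 8.29 tau [ 0.082  0.334 -0.016] open -0.3
```

```bash
python3 -m pendant '[[[0,0,-0.2,0,0],[0,0,0,0,0]]]' >/dev/null; python3 s.py; python3 -m pendant '[[[0,0,0,0,0],[0,0,3,0,0],[0,0,10,0,0],[0,0,40,0,0],[-30,-20,50,0,0],[-40,-40,30,0,0],[-40,-40,0,0,0],[0,0,0,0,0]]]'>/dev/null; python3 s.py
python3 -m pendant '[[[0,0,0,0,0],[0,0,0,0,0]]]' >/dev/null
python3 - <<'E'
from h import *
ims=[]
for n,(x,y) in(('side',(345,210)),('top',(350,220))):
    c=cam(n); w=60 if n=='side' else 100; ims.append(cv2.resize(c['img'][y-w:y+w,x-w:x+w,::-1],(400,400),interpolation=2))
    for t in('button_top','cover_top','press_mould','clay_fish'):
        for r in spotter.tip_of(n,t)[:2]:
            p=c['o']+c['R']@np.array(r['at']); print(n,t,round(r['confidence'],2),p.round(4))
cv2.imwrite('pics/v10.png',np.hstack(ims))
E
```

```text
t32.45 pos [ 511.5 -163.8   44. ] box xy -0.2 1.1 F x,y,z -1.92 1.15 10.12 tau [ 0.123  0.455 -0.013] open -0.01
t33.45 pos [ 400.1 -265.   176.2] box xy -138.1 -59.0 F x,y,z 0.69 0.09 0.25 tau [0.052 0.041 0.003] open 0.16
side button_top 0.6 [ 0.5161 -0.1659  0.0501]
side cover_top 0.81 [ 0.4817 -0.3918  0.0517]
side cover_top 0.71 [ 0.4821 -0.0233  0.0461]
side press_mould 0.73 [0.4383 0.1286 0.0015]
top button_top 0.51 [ 0.5081 -0.1612  0.0438]
top cover_top 0.78 [ 0.4789 -0.0239  0.0457]
top cover_top 0.73 [ 0.4765 -0.3866  0.0494]
top press_mould 0.83 [0.4357 0.1325 0.0013]
top clay_fish 0.57 [ 0.6587 -0.075   0.0032]
top clay_fish 0.27 [ 0.4769 -0.3858  0.0337]
```

View pics/v10.png

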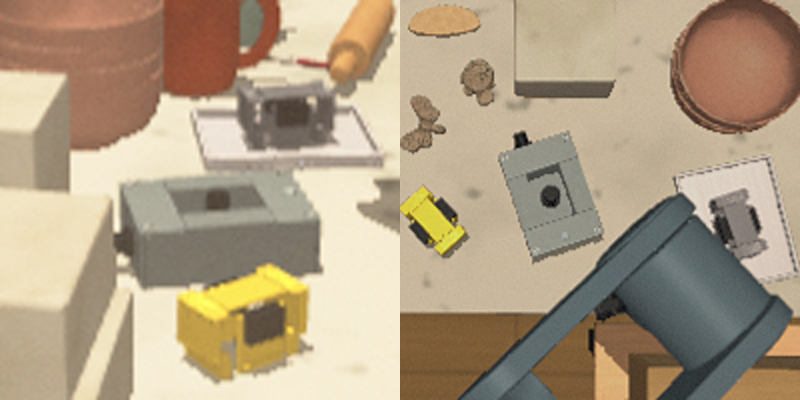

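The cover stands in the tray, the button is back out, and the bystanders haven't moved. Handing in.

```bash
python3 -c "
from bench import order
print(order.hand_in())"; python3 s.py
```

```text
the job is handed in; nothing more can be done
None
the job is handed in; nothing more can be done
```

The job is done and handed in at about 34 s of the 72 s allowed; no verdict came back.

- **Squeeze:** By feel, the thumb pads of the grey cover were about 46 mm apart, with their middle about 0.4 mm off nominal. I closed to 37.8 mm, roughly 4 mm on each tab. The net sideways force stayed under about 1.8 N in my readings.
- **Lift:** The cover came up freely, with a vertical pull of about 2 N at most.
- **Tray:** I lowered it to first touch near the middle of the tray and eased the fingers open. The push down on it reached about 6 N while I did so.
- **Button:** I pressed it until it stopped, with the fingertips at 44.0 mm and 10 N on the tool against a 6 N spring. Then I let go and backed away.

The last pictures show the cover upright in the tray and the button back out. The clay fish and press mould are where they were, within the networks' few mm of error. The robot was touching nothing.

No check failed. The only disagreement was the button height: the side camera put it at 50 mm and the top camera at 44 mm. The real value when out is 49 mm, and the error is about 4 mm, so I relied on the side view, where it visibly stands out.

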